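Chase the angled probe port of a fermenter head plate

TASK

Swing the raised clamp lever on the stand down and outward until it is fully locked, so that the head plate is held. Then clean the thread of the angled port by turning the tap with its wrench: half a turn clockwise, a quarter turn back, and so on until the depth collar comes down on the port. Let go of everything and leave the bottles and the tip box where they are.

Things in the scene. Friction and masses are not known exactly. Their poses are not given: they have to be found in the camera images.
- clamp_lever (a joint): Angle (rad) of the raised cam-clamp lever on the stand's left side. 0 = standing straight up, 1.5 = fully locked, lying almost level and pointing outward (along the +y axis of point lever_pivot). It stays where it is left; moving it takes about 3 N at the grip. The right-hand clamp of the stand is the same, fixed and already locked.
- lever_pivot (a point): Pivot pin of that lever, 100 mm above the bench. Its axes are the stand's: x is the pin's direction, +y points outward to the left, z up; they do not turn with the lever. The stand carries a round steel head plate (170 mm across, top 74 mm up) on a 230 x 250 mm base.
- lever_grip (a point): Middle of the lever's black flat-sided grip, 75 mm from the pivot. The grip is 17 mm wide along the pin (x), 16 mm thick and 58 mm long; the lever ends 102 mm from the pivot. The z axis points from the pivot to the lever's end.
- wrench_centre (a point): Centre of the flat-sided body of the bar tap wrench, on the tap's axis: body 24 mm wide (x), 50 mm long (y), 15 mm high (z); below it are the 16 mm tap shank and, 32 mm down the axis, the top of the 31 mm round depth collar. The +z axis is the tap's axis, pointing up and out of the port; it leans 30 degrees from vertical, towards the -x side of the stand. The round 10 to 12 mm arms lie along y to 85 mm either side. The wrench is fixed on the tap and turns with it.
- tap (a joint): Turn of the tap (rad), about 0 at the start (up to 0.2 either way). It grows when the tap is turned clockwise as seen from the wrench end (screwed in, 2.5 mm a turn) and is 6.28 when the depth collar meets the port, where it stops. So the sequence is half a turn forward, a quarter back, half forward, a quarter back, half forward to the stop. It takes about 0.16 N m to turn and stays where it is left.
- spray_centre (a point): Bystander: clear trigger spray bottle 74 mm across and 181 mm tall, standing; point 60 mm up.
- reagent_centre (a point): Bystander: glass jar with blue cap, 70 mm across and 150 mm tall, standing; point half-way up.
- tip_box_centre (a point): Bystander: pipette tip box 84 x 122 mm, 82 mm tall; point half-way up.

How it is judged:
By the outcome, as a careful person would: the job done as asked, in the order asked, and still so for the second after the job is handed in, with the robot touching nothing.
It also fails if it takes over 72 s, if anything falls off the work surface, if the arm or the gripper's body presses on something with over 40 N, if the wrist force passes 120 N, or if a joint passes its speed limit or range.

ROBOT

A 6-joint arm with a two-finger parallel gripper is mounted at the origin on the work surface. World frame = base frame: x ahead of the robot, y to its left, z up, the work surface at z = 0. Lengths are in mm, angles in degrees, forces in N, time in s.
With the tool pointing down it reaches from about 350 to 975 mm from the base axis. Payload 17.4 kg.
Tool frame: the origin (TCP) lies at the very end of the fingers, on their centre line; the grasp point (between the pads) lies 19 mm behind it; z points along the fingers, y is the direction in which the jaws open and shut (so a half turn about z gives the same grasp; the last joint's range is limited). The gripper opens to 85 mm and grips with 20 to 120 N. Pads are 22 mm wide; open, the fingers measure 114 mm over their backs; the gripper's body (76 mm by 85 mm) begins 54 mm behind the grasp point. The pads swing forward as they close: fully open they stand 13 mm farther back than shut.
Start: joints at [-73.041, 6.646, 82.598, -0, 90.757, -2.166], TCP at [221.145, -637.752, 231.303] pointing down, gripper open.
Joint ranges: [-162.19, 162.19], [-47.58, 125.68], [4.15, 143.07], [-65.23, 245.23], [0.69, 171.88], [-170.13, 170.13]. Speed limits (degrees/s): [108.29, 108.29, 127.2, 180, 180, 180].

INTERFACE

Orientations are given as a 3x3 rotation matrix whose columns are the frame's x, y, z axes.
In Python, from rig import robot gives the robot as it stands.
- The arm moves only by the shell command python3 -m handwheel 'ROWS'. ROWS is JSON, a list that holds one entry, the list of rows, each a list of 7 numbers: the shift along the world's x, y, z in mm, then the turn, a rotation vector about the world's x, y, z in rad, then the opening, from 0 (shut) to 1 (fully open). In form: [[[dx, dy, dz, rx, ry, rz, hand], ...]]. A call has 1 to 10 rows; each row is the pose to reach, as a shift and turn from the pose commanded when the call began; what a row does not reach only later rows make up. A row lasts 1/12 s, in which the tool goes at most 41.7 mm and 7.16 degrees, less where a joint would pass 70% of its speed; a pose out of reach is approached as far as the arm can. A call with a gripper value outside its range is refused whole. The fingers move at their own pace and stop on an object; the grip force is fixed at half the most. Time passes only in rows, so rows that repeat a pose let the fingers close. It gives the time, the measured TCP pose, the force and the opening at its end, in the units of the state.
- robot.get_obs(): the state, without advancing time (a new reading comes with each control period).
- robot.read_camera(name): name is "side" or "top" or "wrist"; returns a dict with "image" (420x560x3 uint8, blue, green, red), "fx", "fy", "cx", "cy" (pixels), "R" (3x3) and "t" (3): a world point X has camera coordinates R X + t. Camera axes: x right, y down, z forward; pixel columns grow to the right and rows downward; lengths in mm; the calibration is good to about 2 mm. A picture is of the moment at which its call begins. There is no depth.
- robot.finish_job(): hands the job in, once; it reports no verdict.
The state is a dict: "time": time; "joints": joint angles; "qd": joint speeds; "effort": joint torques, N m; "tool_pos": TCP position; "ee_rot": TCP orientation; "force": force on the tool from outside, world axes, zero at the start; "wrist_torque": the same for the moment, N m; "width": finger opening in mm.
Only numpy, scipy, OpenCV 4.12 (cv2) and the standard library are available. Lean on these libraries where they do the work, as an engineer would, in place of code of your own. Each camera call takes 0.05 s, during which the arm holds its last target.

## Working session

There is one attempt and no reset: what is moved stays moved. The work goes in short steps, Python scripts to look and compute and a shell command to move; the robot and the scene stay as the last step left them, time stands still between calls to the robot, and variables do not carry over. Pictures are saved under pics/ and viewed, and the job is handed in when it is done.

```bash
ls; mkdir -p pics; cat > h.py <<'E'
import numpy as np, cv2
from rig import robot
np.set_printoptions(precision=2, suppress=True)
def cam(n,save=None):
    c=robot.read_camera(n); c['R']=np.array(c['R']); c['t']=np.array(c['t'])
    if save: cv2.imwrite('pics/'+save,c['image'])
    return c
def ray(c,u,v):
    d=c['R'].T@np.array([(u-c['cx'])/c['fx'],(v-c['cy'])/c['fy'],1.]); return -c['R'].T@c['t'], d/np.linalg.norm(d)
def plane(c,u,v,z):
    o,d=ray(c,u,v); return o+d*(z-o[2])/d[2]
def tri(rs):
    A=np.zeros((3,3));b=np.zeros(3)
    for o,d in rs:
        P=np.eye(3)-np.outer(d,d);A+=P;b+=P@o
    x=np.linalg.solve(A,b); return x,[np.linalg.norm((np.eye(3)-np.outer(d,d))@(x-o)) for o,d in rs]
def proj(c,X):
    p=c['R']@np.asarray(X,float)+c['t']; return np.array([c['fx']*p[0]/p[2]+c['cx'],c['fy']*p[1]/p[2]+c['cy']])
def st():
    o=robot.get_obs(); print('t',o['time'],'pos',np.array(o['tool_pos']),'F',np.array(o['force']),'w',o['width'],'j',np.array(o['joints'])); return o
E
python3 - <<'E'
from h import *
o=st(); print(o)
for n in ['side','top','wrist']:
    c=cam(n,n+'0.png'); print(n,c['fx'],c['cx'],c['cy'],-c['R'].T@c['t'],c['R'])
E
```

```text
pics
t 0.0 pos [ 221.09 -637.54  230.51] F [-0.22 -0.51 -0.51] w 85.36293074081333 j [-73.04   6.68  82.64   0.    90.76  -2.17]
{'time': 0.0, 'joints': array([-73.04,   6.68,  82.64,   0.  ,  90.76,  -2.17]), 'qd': array([-0.01, -0.08,  0.06,  0.03,  0.09, -0.04]), 'effort': array([  0.  , -73.2 , -63.25,   0.  ,   0.01,  -0.  ]), 'tool_pos': array([ 221.09, -637.54,  230.51]), 'ee_rot': array([[ 0.94,  0.33, -0.  ],
       [ 0.33, -0.94,  0.  ],
       [ 0.  , -0.  , -1.  ]]), 'force': array([-0.22, -0.51, -0.51]), 'wrist_torque': array([-0.01, -0.03, -0.07]), 'width': 85.36293074081333}
side 544.4932902982812 279.6572500374119 205.58675073430123 [ -63.31 1002.71  916.55] [[-0.86 -0.51  0.02]
 [-0.3   0.47 -0.83]
 [ 0.42 -0.72 -0.55]]
top 414.57611492221724 277.99146391694944 208.4404406554835 [ 455.71   36.3  1239.75] [[ 0.   -1.    0.01]
 [-1.   -0.   -0.05]
 [ 0.05 -0.01 -1.  ]]
wrist 317.09009833700696 285.2923762624294 217.11777991556622 [ 284.33 -614.01  373.9 ] [[ 0.33 -0.94 -0.  ]
 [-0.91 -0.32  0.27]
 [-0.25 -0.09 -0.96]]
```

View pics/side0.png

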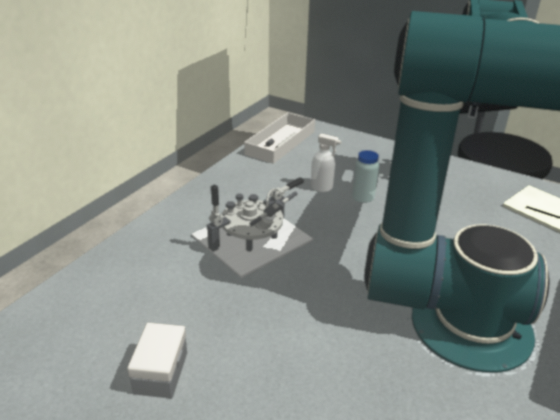

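View pics/top0.png

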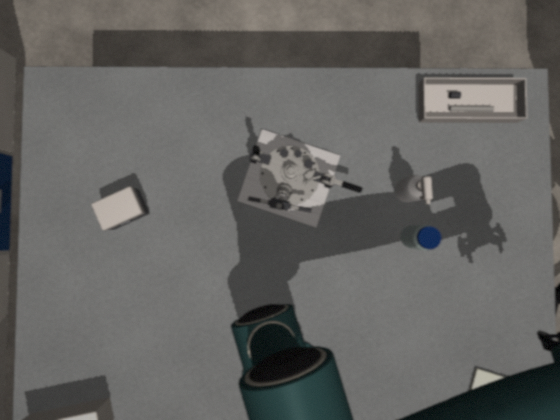

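View pics/wrist0.png

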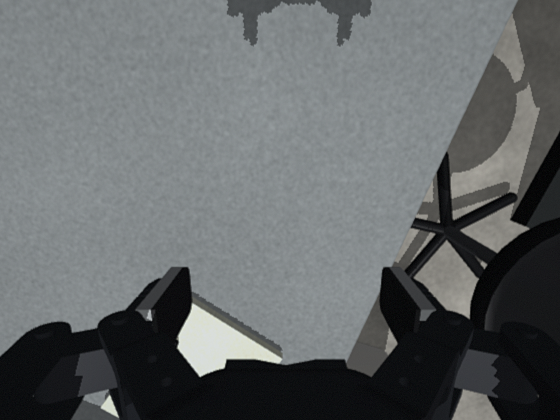

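```bash
python3 - <<'E'
import cv2
a=cv2.imread('pics/top0.png')[110:240,220:380]; cv2.imwrite('pics/top0z.png',cv2.resize(a,None,fx=4.5,fy=4.5,interpolation=cv2.INTER_CUBIC))
a=cv2.imread('pics/side0.png')[165:280,180:320]; cv2.imwrite('pics/side0z.png',cv2.resize(a,None,fx=5,fy=5,interpolation=cv2.INTER_CUBIC))
E
```

```text
(no output)
```

View pics/top0z.png

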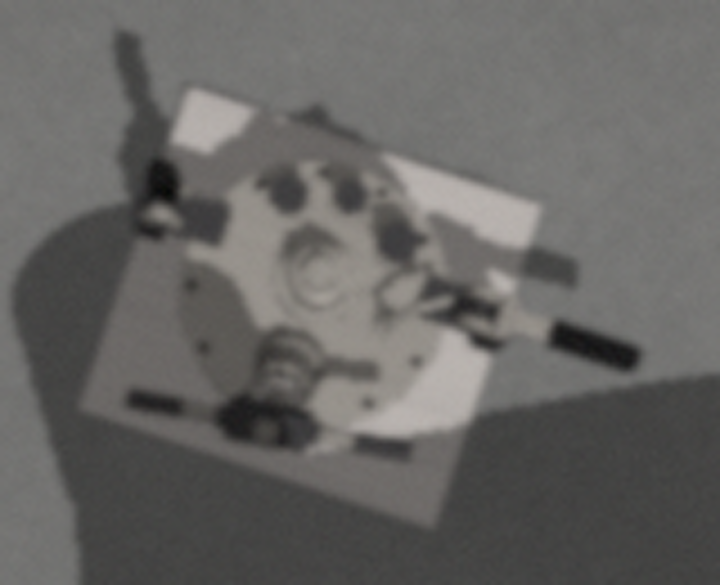

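View pics/side0z.png

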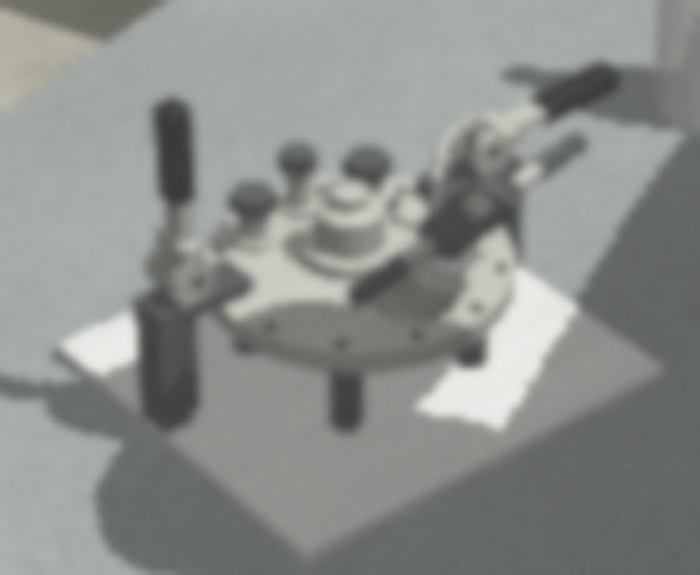

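```bash
python3 - <<'E'
from h import *
T=cam('top');S=cam('side')
t=lambda u,v:ray(T,220+u/4.5,110+v/4.5)
s=lambda u,v:ray(S,180+u/5,165+v/5)
cs=[(190,85),(540,205),(437,527),(80,408)]
P=[plane(T,220+u/4.5,110+v/4.5,8) for u,v in cs]
for i in range(4): print(P[i],np.linalg.norm(P[i]-P[(i+1)%4]), np.degrees(np.arctan2(*(P[(i+1)%4]-P[i])[1::-1])))
c=np.mean(P,0);print('c',c)
for n,a,b in [('levertip',t(162,165),s(172,105)),('pivot',t(158,222),s(187,280)),('armL',t(128,400),s(356,297)),('armR',t(412,450),s(585,143)),('body',t(267,420),s(468,212)),('gripbot',t(162,195),s(176,198)),('hub',t(322,280),s(345,190)),('fixedend',t(640,357),s(617,72))]:
    x,e=tri([a,b]);print(n,x,e)
E
```

```text
[754.88  75.47   8.  ] 246.6182280451737 -108.90574101382748
[ 674.97 -157.84    8.  ] 225.2382806506185 162.10542685937082
[460.63 -88.63   8.  ] 248.60135788830803 71.68010736447957
[538.77 147.37   8.  ] 227.75392868124658 -18.40141164841172
c [607.31  -5.91   8.  ]
levertip [661.53  84.11 198.66] [np.float64(1.6982523553320823), np.float64(1.6982523553320876)]
pivot [648.01  92.36 100.94] [np.float64(0.9834794819640797), np.float64(0.9834794819643753)]
armL [534.59 107.05 143.1 ] [np.float64(0.16154356513353613), np.float64(0.161543565133664)]
armR [503.49 -60.17 153.24] [np.float64(1.588463065084545), np.float64(1.5884630650845633)]
body [521.91  24.93 151.11] [np.float64(0.4991833064280077), np.float64(0.4991833064280306)]
gripbot [656.25  87.75 146.22] [np.float64(0.745106676021423), np.float64(0.7451066760212876)]
hub [612.92  -6.69 113.83] [np.float64(3.5226621196521672), np.float64(3.522662119652201)]
fixedend [ 562.2  -204.41  104.76] [np.float64(2.388123122823644), np.float64(2.3881231228236217)]
```

```bash
python3 -m handwheel '[[[0,0,40,0,0,0,0],[20,34,40,0,0,0.1,0],[40,68,40,0,0,0.2,0],[60,102,40,0,0,0.3,0],[80,136,40,0,0,0.4,0],[100,170,40,0,0,0.5,0],[120,204,40,0,0,0.6,0],[140,238,40,0,0,0.7,0],[160,272,40,0,0,0.8,0],[180,306,40,0,0,0.915,0]]]'; python3 -c "
from h import *
o=st();print(o['ee_rot'])"
```

```text
time: 1.08
tool_pos: [401.6, -329.9, 271.4]
ee_rot: [[0.312, 0.95, 0.0], [0.95, -0.312, -0.0], [-0.0, 0.0, -1.0]]
force: [0.9, -0.1, 0.4]
width: 0.2
t 1.0833 pos [ 401.61 -329.94  271.42] F [ 0.86 -0.1   0.37] w 0.15916117308224123 j [-42.22 -13.35  98.05   0.    95.28 -24.02]
[[ 0.31  0.95  0.  ]
 [ 0.95 -0.31 -0.  ]
 [-0.    0.   -1.  ]]
```

```bash
python3 -m handwheel '[[[20,33,5,0,0,0,0],[40,66,10,0,0,0,0],[60,99,20,0,0,0,0],[80,132,20,0,0,0,0],[100,165,20,0,0,0,0],[120,198,20,0,0,0,0],[140,231,20,0,0,0,0],[160,264,20,0,0,0,0],[180,297,20,0,0,0,0],[200,330,20,0,0,0,0]]]'; python3 -c "
from h import *
o=st();cam('wrist','w1.png')"
```

```text
time: 1.92
tool_pos: [601.8, 0.3, 291.3]
ee_rot: [[0.316, 0.949, 0.0], [0.949, -0.316, -0.0], [0.0, 0.0, -1.0]]
force: [-0.2, -1.2, 0.5]
width: -0.0
t 1.9167 pos [601.77   0.25 291.34] F [-0.23 -1.21  0.49] w -0.029463967073865286 j [-2.4  -3.02 86.98 -0.   96.03 16.03]
```

View pics/w1.png

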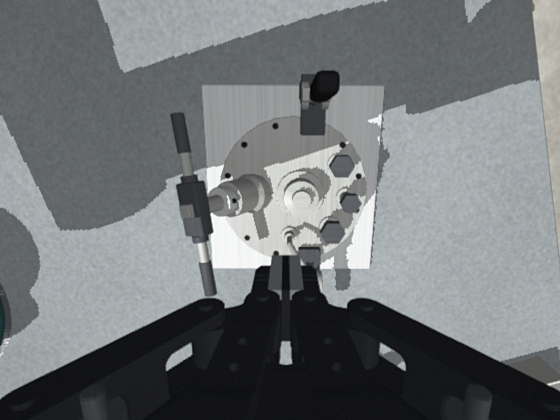

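```bash
python3 - <<'E'
from h import *
W=cam('wrist')
a=W['image'][40:330,150:420]; cv2.imwrite('pics/w1z.png',cv2.resize(a,None,fx=2.0,fy=2.0,interpolation=cv2.INTER_CUBIC))
T=cam('top');S=cam('side')
t=lambda u,v:ray(T,220+u/4.5,110+v/4.5)
s=lambda u,v:ray(S,180+u/5,165+v/5)
w=lambda u,v:ray(W,u,v)
for n,r in [('tip',[t(162,168),s(172,105),w(327,79)]),('pivot',[t(158,222),s(187,280),w(306,88)]),('armL',[t(128,400),s(356,297),w(177,115)]),('armR',[t(412,450),s(585,143),w(210,293)]),('body',[t(267,420),s(468,212),w(194,208)])]:
    x,e=tri(r);print(n,x,np.array(e))
P=[plane(W,u,v,8) for u,v in [(203,86),(385,86),(370,268),(188,268)]]
for i in range(4): print(P[i],np.linalg.norm(P[i]-P[(i+1)%4]), np.degrees(np.arctan2(*(P[(i+1)%4]-P[i])[1::-1])))
print(np.mean(P,0))
E
```

```text
tip [659.68  88.17 201.86] [3.49 2.84 4.93]
pivot [649.98  95.69 102.6 ] [4.95 2.66 7.52]
armL [535.57 108.79 143.09] [2.13 1.71 3.75]
armR [503.5  -58.12 152.29] [1.99 3.12 3.83]
body [521.81  27.34 151.54] [2.22 1.83 3.53]
[542.49 152.5    8.  ] 227.55719672782593 -18.2801024594457
[758.56  81.12   8.  ] 247.0353441211964 -108.53622338981188
[ 680.03 -153.1     8.  ] 265.43374526036655 161.757392970015
[427.94 -70.     8.  ] 250.26105231309347 62.75899507431284
[602.25   2.63   8.  ]
```

View pics/w1z.png

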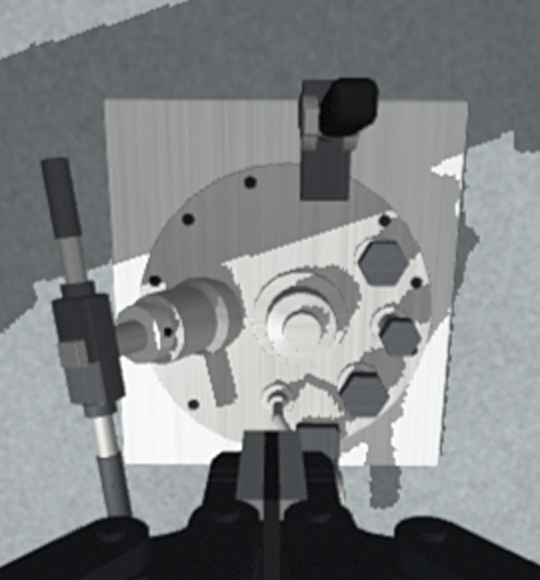

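```bash
python3 - <<'E'
from h import *
W=cam('wrist');T=cam('top');S=cam('side')
t=lambda u,v:ray(T,220+u/4.5,110+v/4.5)
s=lambda u,v:ray(S,180+u/5,165+v/5)
w=lambda u,v:ray(W,150+u/2,40+v/2)
for n,r in [('tip',[t(162,168),s(172,105),w(357,100)]),('pivot',[t(158,222),s(187,280),w(326,112)]),('armL',[t(128,400),s(356,297),w(55,158)]),('body',[t(267,420),s(468,212),w(88,350)])]:
    x,e=tri(r);print(n,x,np.array(e))
    for nm,c in (('W',W),):
        print(proj(c,x)*2-[300,80])
P=[plane(W,150+u/2,40+v/2,8) for u,v in [(105,100),(468,100),(438,464),(122,464)]]
for i in range(4): print(P[i],np.linalg.norm(P[i]-P[(i+1)%4]), np.degrees(np.arctan2(*(P[(i+1)%4]-P[i])[1::-1])))
E
```

```text
tip [659.97  82.7  198.06] [2.7  0.44 3.11]
[359.98  90.71]
pivot [652.57  88.87  96.84] [5.67 0.59 5.63]
[314.94 109.74]
armL [534.67 105.17 141.99] [1.88 1.14 2.63]
[ 54.27 151.73]
body [520.66  22.99 152.72] [2.71 2.49 4.85]
[ 90.42 339.68]
[537.34 142.05   8.  ] 227.68581106529368 -18.33199945686173
[753.47  70.44   8.  ] 249.02996800149523 -108.58223362029486
[ 674.11 -165.61    8.  ] 231.60956060714287 161.70955256047606
[454.2  -92.92   8.  ] 249.24594405392503 70.5159426589407
```

```bash
python3 - <<'E'
from h import *
W=cam('wrist','w2.png');o=st();print(o['qd'])
a=W['image'][40:330,150:420]; cv2.imwrite('pics/w2z.png',cv2.resize(a,None,fx=2.0,fy=2.0,interpolation=cv2.INTER_CUBIC))
b=cv2.imread('pics/w1z.png'); print(np.abs(b.astype(int)-cv2.imread('pics/w2z.png')).mean())
print(-W['R'].T@W['t'])
E
```

```text
t 2.3167 pos [600.79  -2.72 291.53] F [-0.11 -0.11  0.28] w 0.19733801800061845 j [-2.69 -3.15 87.08 -0.01 96.05 15.83]
[-0.09 -0.11 -0.06 -0.02  0.03 -0.  ]
14.767427628778204
[621.34  63.3  434.73]
```

View pics/w2z.png

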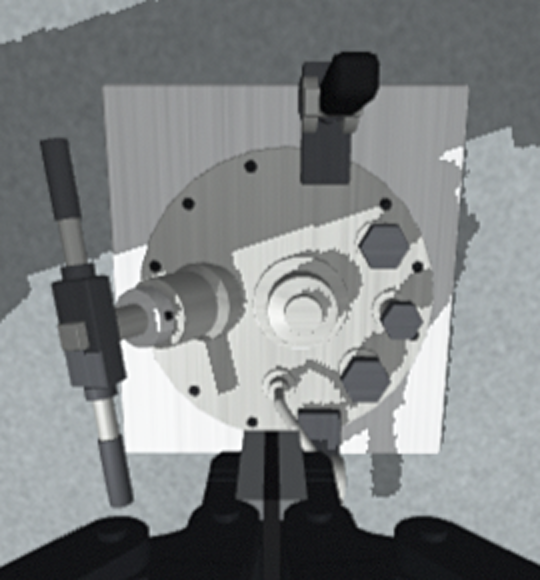

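```bash
python3 - <<'E'
from h import *
W=cam('wrist');T=cam('top');S=cam('side')
t=lambda u,v:ray(T,220+u/4.5,110+v/4.5)
s=lambda u,v:ray(S,180+u/5,165+v/5)
w=lambda u,v:ray(W,150+u/2,40+v/2)
R={}
for n,r in [('tip',[t(162,168),s(172,105),w(357,72)]),('pivot',[t(158,222),s(187,280),w(326,97)]),('armL',[t(128,400),s(356,297),w(54,140)]),('armR',[t(412,450),s(585,143),w(121,505)]),('body',[t(267,420),s(468,212),w(88,332)])]:
    x,e=tri(r);R[n]=x;print(n,x,np.array(e), proj(W,x)*2-[300,80])
P=[plane(W,150+u/2,40+v/2,8) for u,v in [(103,86),(468,86),(440,452),(123,452)]]
for i in range(4): print(P[i],np.linalg.norm(P[i]-P[(i+1)%4]), np.degrees(np.arctan2(*(P[(i+1)%4]-P[i])[1::-1])))
c=np.mean(P,0);print(c)
th=np.radians(-18.3);xs=np.array([np.cos(th),np.sin(th),0]);ys=np.array([-np.sin(th),np.cos(th),0]);z=np.array([0,0,1.])
a=-.5*xs+.866*z; xp=np.cross(ys,a)
d=R['armL']-R['armR'];L=np.linalg.norm(d);print('L',L,'mid',(R['armL']+R['armR'])/2,'phi',np.degrees(np.arctan2(-d@xp,d@ys)),'along a',d@a)
for k in R: q=R[k]-c; print(k,'stand',q@xs,q@ys,R[k][2])
E
```

```text
tip [660.1   85.46 199.86] [1.11 1.42 1.27] [357.25  76.03]
pivot [652.86  90.79  98.11] [5.31 1.89 6.61] [313.2  101.59]
armL [535.29 107.34 142.57] [0.87 0.68 1.44] [ 52.16 142.74]
armR [503.02 -60.12 154.09] [1.98 1.34 0.91] [122.02 503.35]
body [521.25  25.19 152.03] [1.05 0.48 0.94] [ 89.77 330.88]
[539.45 148.54   8.  ] 228.12463301595926 -18.499155723687497
[755.78  76.16   8.  ] 248.15593818775852 -108.42713472220646
[ 677.34 -159.27    8.  ] 231.4543549953551 161.5002305419648
[457.85 -85.83   8.  ] 248.17161184334046 70.80410526839948
[607.61  -5.1    8.  ]
L 170.92189284956135 mid [519.16  23.61 148.33] phi 8.331752475910623 along a 0.9997774818256228
tip stand 21.407586428048912 102.46325810706963 199.85839913218254
pivot stand 12.858717939385953 105.2462069108917 98.11001785058275
armL stand -103.96583259834357 84.04097658408558 142.5737505179101
armR stand -82.0168198302872 -85.07397314447769 154.09191322253199
body stand -91.50246523296138 1.6390979911647328 152.0313833314214
```

```bash
python3 -m handwheel '[[[20,24,0,0,0,0,0],[40,48,0,0,0,0,0],[49,59,-30,0,0,0,0],[49,59,-60,0,0,0,0],[49,59,-90,0,0,0,0],[49,59,-110,0,0,0,0],[49,59,-121,0,0,0,0],[49,59,-121,0,0,0,0],[49,59,-121,0,0,0,0]]]'; python3 -c "
from h import *
o=st();cam('side','s2.png');cam('wrist','w3.png')
a=cv2.imread('pics/s2.png')[120:280,160:320]; cv2.imwrite('pics/s2z.png',cv2.resize(a,None,fx=3.7,fy=3.7,interpolation=cv2.INTER_CUBIC))"
```

```text
time: 3.22
tool_pos: [650.3, 57.0, 171.2]
ee_rot: [[0.317, 0.948, 0.0], [0.948, -0.317, 0.0], [0.0, 0.0, -1.0]]
force: [-1.2, -0.9, 0.9]
width: 0.4
t 3.2167 pos [650.3   56.95 171.16] F [-1.17 -0.89  0.86] w 0.35019178972135495 j [ 2.77  5.14 89.81 -0.   85.03 21.24]
```

View pics/s2z.png

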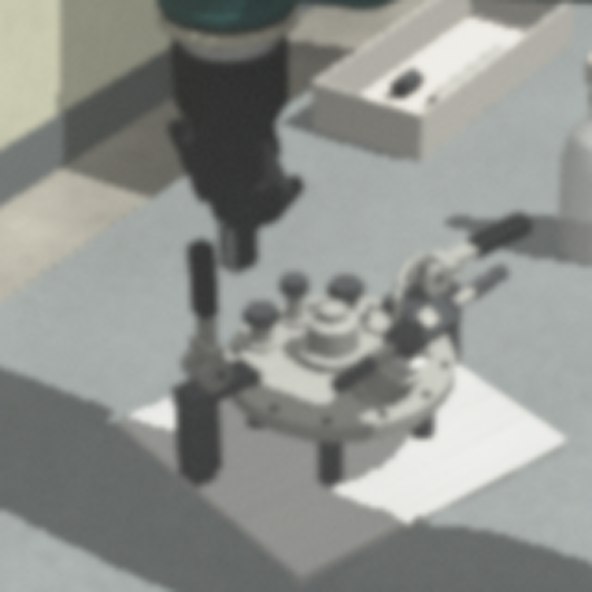

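View pics/w3.png

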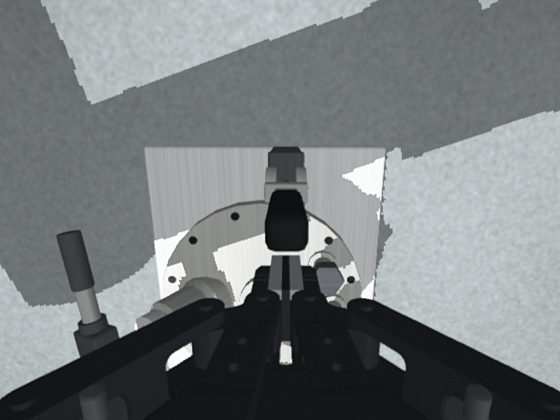

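```bash
python3 -m handwheel '[[[2.5,7.6,0,0,0,0,0],[5,15.2,0,0,0,0,0],[7.5,22.8,0,0,0,0,0],[9.7,29.4,0,0,0,0,0],[11.9,36.1,0,0,0,0,0],[14.1,42.7,-1,0,0,0,0],[15.7,47.5,-2,0,0,0,0],[17.9,54.1,-5,0,0,0,0],[19.8,59.8,-7,0,0,0,0],[21.7,65.5,-10,0,0,0,0]]]'; python3 -c "
from h import *
o=st();cam('wrist','w4.png')"
```

```text
time: 4.15
tool_pos: [672.0, 123.4, 160.1]
ee_rot: [[0.316, 0.949, -0.0], [0.949, -0.316, 0.0], [0.0, -0.0, -1.0]]
force: [-2.0, -1.5, 0.6]
width: -0.0
t 4.15 pos [672.03 123.36 160.07] F [-2.04 -1.48  0.61] w -0.022300750891010964 j [ 8.26  9.19 86.42  0.   84.39 26.71]
```

View pics/w4.png

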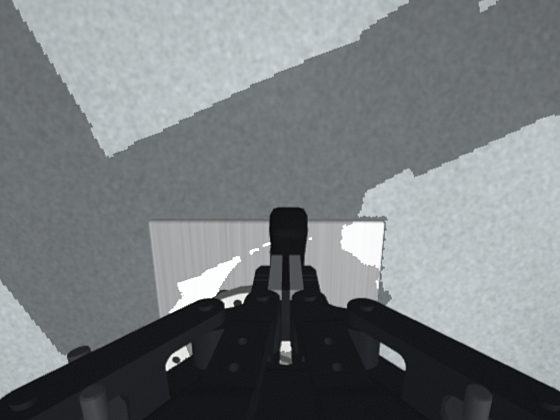

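```bash
python3 -m handwheel '[[[1.6,4.7,-3,0,0,0,0],[3.1,9.5,-7,0,0,0,0],[4.4,13.3,-11,0,0,0,0],[5.7,17.1,-15,0,0,0,0],[6.9,20.9,-20,0,0,0,0],[8.2,24.7,-26,0,0,0,0],[9.1,27.5,-31,0,0,0,0],[10,30.4,-37,0,0,0,0],[10.7,32.3,-42,0,0,0,0],[11,33.2,-46,0,0,0,0]]]'; python3 -c "
from h import *
o=st();cam('side','s3.png')
a=cv2.imread('pics/s3.png')[120:280,160:320]; cv2.imwrite('pics/s3z.png',cv2.resize(a,None,fx=3.7,fy=3.7,interpolation=cv2.INTER_CUBIC))"
```

```text
time: 5.03
tool_pos: [682.8, 156.2, 113.5]
ee_rot: [[0.316, 0.949, -0.0], [0.949, -0.316, 0.0], [-0.0, -0.0, -1.0]]
force: [0.7, -1.4, 0.5]
width: 0.4
t 5.0333 pos [682.82 156.24 113.5 ] F [ 0.72 -1.35  0.53] w 0.4385090079816041 j [10.8  12.79 86.71  0.   80.52 29.24]
```

View pics/s3z.png

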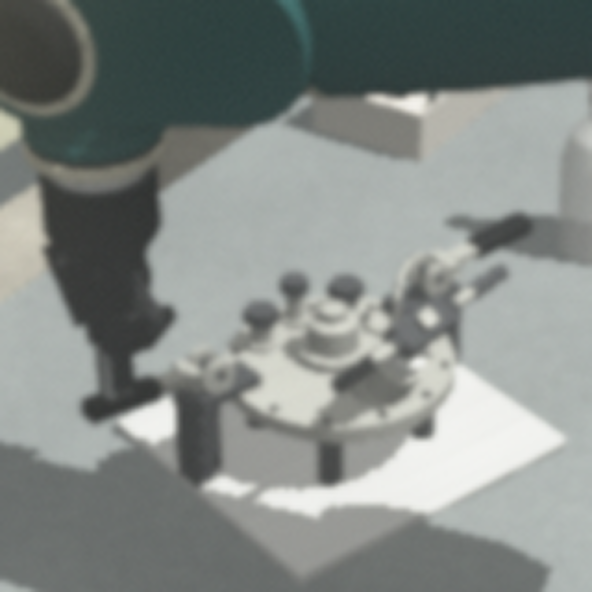

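```bash
python3 -m handwheel '[[[0,0,-1,0,0,0,0],[0,0,-2,0,0,0,0],[0,0,-2,0,0,0,0],[0,0,-2,0,0,0,0]]]'
```

```text
time: 5.42
tool_pos: [682.9, 156.1, 112.9]
ee_rot: [[0.316, 0.949, 0.001], [0.949, -0.316, 0.0], [0.001, 0.0, -1.0]]
force: [-2.5, 0.7, 4.0]
width: -0.1
```

```bash
python3 -m handwheel '[[[0,0,-1,0,0,0,0],[0,0,-2,0,0,0,0],[0,0,-2,0,0,0,0]]]';python3 -m handwheel '[[[0,0,-1,0,0,0,0],[0,0,-2,0,0,0,0],[0,0,-2,0,0,0,0]]]'
```

```text
time: 5.67
tool_pos: [683.1, 156.1, 112.5]
ee_rot: [[0.316, 0.949, 0.002], [0.949, -0.316, 0.001], [0.001, 0.001, -1.0]]
force: [-7.7, -0.0, 15.6]
width: 0.1
time: 5.92
tool_pos: [683.3, 156.2, 112.1]
ee_rot: [[0.316, 0.949, 0.003], [0.949, -0.316, 0.001], [0.002, 0.002, -1.0]]
force: [-13.6, -1.3, 28.1]
width: 0.2
```

```bash
cat >> h.py <<'E'
from scipy.spatial.transform import Rotation as Ro
th=np.radians(-18.35);xs=np.array([np.cos(th),np.sin(th),0]);ys=np.array([-np.sin(th),np.cos(th),0]);zz=np.array([0,0,1.])
a=-.5*xs+np.sqrt(.75)*zz; xp=np.cross(ys,a)
C=np.array([519.2,23.6,148.3])
def Rt(phi,flip=0):
    f=np.radians(phi); xw=np.cos(f)*xp+np.sin(f)*ys
    y=-xw if flip else xw
    return np.column_stack([np.cross(y,-a),y,-a])
def to(o,pos,R):
    R0=np.array(o['ee_rot']); print('shift',pos-np.array(o['tool_pos']),'rot',Ro.from_matrix(R@R0.T).as_rotvec())
E
python3 - <<'E'
from h import *
o=st(); print('a',a)
to(o,C-19*a+80*a,Rt(8.3))
E
python3 -m handwheel '[[[0,0,35,0,0,0,0],[0,0,75,0,0,0,0],[0,0,115,0,0,0,0],[0,0,155,0,0,0,0],[0,0,155,0,0,0,0]]]'
python3 - <<'E'
from h import *
o=st(); 
to(o,C-19*a+80*a,Rt(8.3))
S=cam('side','s4.png')
a=S['image'][120:280,160:320]; cv2.imwrite('pics/s4z.png',cv2.resize(a,None,fx=3.7,fy=3.7,interpolation=cv2.INTER_CUBIC))
E
```

```text
t 5.9167 pos [683.27 156.15 112.09] F [-13.56  -1.29  28.11] w 0.24725619274997065 j [10.78 12.78 86.86  0.02 80.2  29.22]
a [-0.47  0.16  0.87]
shift [-193.02 -122.95   89.04] rot [-0.2  -0.48  0.14]
time: 6.33
tool_pos: [684.3, 156.1, 273.0]
ee_rot: [[0.317, 0.949, 0.011], [0.949, -0.317, 0.002], [0.005, 0.01, -1.0]]
force: [-0.3, 0.5, 1.8]
width: -0.1
t 6.3333 pos [684.3  156.1  273.01] F [-0.3   0.46  1.82] w -0.08553509083491978 j [10.77  9.17 75.99 -0.   94.21 29.23]
shift [-194.05 -122.9   -71.88] rot [-0.2  -0.47  0.14]
```

View pics/s4z.png

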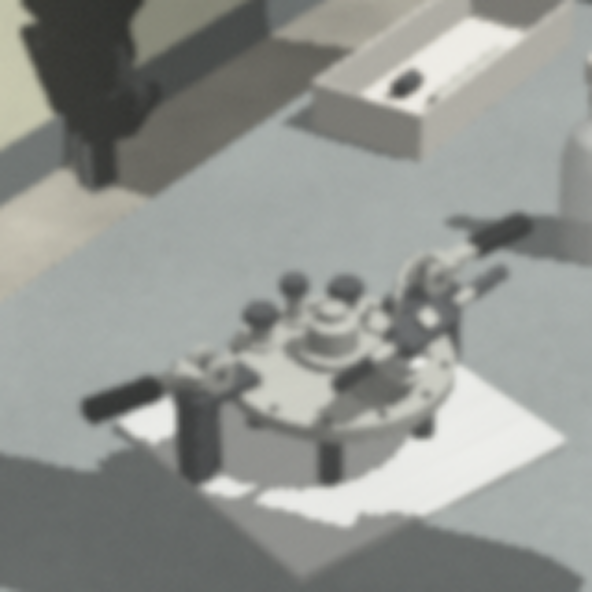

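```bash
python3 -m handwheel '[[[-24,-15,0,-0.03,-0.06,0.02,1],[-48,-30,0,-0.05,-0.12,0.035,1],[-76,-48,0,-0.08,-0.18,0.05,1],[-104,-66,0,-0.1,-0.24,0.07,1],[-132,-84,0,-0.13,-0.3,0.09,1],[-160,-101,-15,-0.16,-0.36,0.11,1],[-180,-115,-35,-0.18,-0.42,0.13,1],[-194,-123,-50,-0.2,-0.475,0.14,1],[-194,-123,-61,-0.2,-0.475,0.14,1],[-194,-123,-61,-0.2,-0.475,0.14,1]]]'
python3 -m handwheel '[[[0,0,0,0,0,0,1],[0,0,0,0,0,0,1],[0,0,0,0,0,0,1]]]'
python3 - <<'E'
from h import *
W=cam('wrist','w5.png')
o=st(); 
to(o,C-19*a+80*a,Rt(8.3))
E
```

```text
time: 7.22
tool_pos: [487.3, 32.7, 199.4]
ee_rot: [[0.196, 0.864, 0.464], [0.978, -0.137, -0.158], [-0.073, 0.485, -0.871]]
force: [-0.6, 0.1, 0.0]
width: 85.3
time: 7.47
tool_pos: [489.8, 33.2, 203.1]
ee_rot: [[0.196, 0.863, 0.466], [0.978, -0.137, -0.158], [-0.073, 0.487, -0.87]]
force: [0.3, -0.2, 0.4]
width: 85.6
t 7.5167 pos [489.65  33.17 202.95] F [ 0.57 -1.28 -0.78] w 85.86064121182001 j [  8.53 -34.47 122.63 -14.3   65.83  21.62]
shift [ 0.6   0.04 -1.82] rot [-0.   -0.01  0.  ]
```

View pics/w5.png

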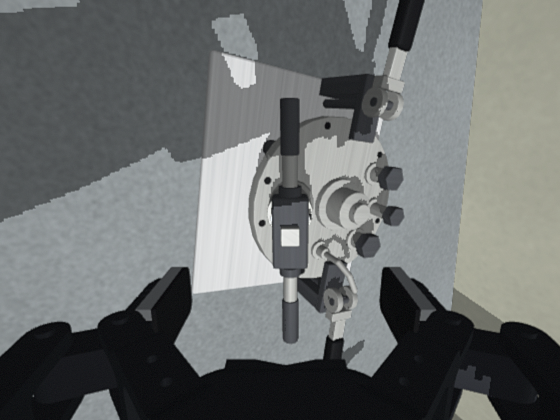

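```bash
python3 - <<'E'
from h import *
W=cam('wrist')
o=st(); R=np.array(o['ee_rot']);p=np.array(o['tool_pos'])
def pl(u,v,X):
    oo,d=ray(W,u,v); return oo+d*((X-oo)@a)/(d@a)
A=pl(289,98,C);B=pl(290.5,342,C);M=(A+B)/2
print(np.linalg.norm(A-B),'mid',M,'dC in tool',R.T@(M-C),'armdir in tool',R.T@(A-B)/np.linalg.norm(A-B))
for h in(0,7.5):
    Q=pl(290.5,229,C+h*a); print('body',R.T@(Q-C))
L=pl(273.5,229,C+7.5*a);Q=pl(307.5,229,C+7.5*a);print('w',np.linalg.norm(L-Q))
print('C rel TCP in tool',R.T@(C-p), 'proj C',proj(W,C))
a_=W['image'][80:360,220:360]; cv2.imwrite('pics/w5z.png',cv2.resize(a_,None,fx=2.1,fy=2.1,interpolation=cv2.INTER_CUBIC))
E
```

```text
t 7.5667 pos [489.51  33.12 202.73] F [-0.26 -1.07 -0.26] w 85.08332277155343 j [  8.52 -34.49 122.66 -14.3   65.83  21.63]
174.40005223732746 mid [520.96  22.97 149.38] dC in tool [-0.35  2.13 -0.02] armdir in tool [ 1.   -0.01 -0.  ]
body [ 2.68  2.58 -0.03]
body [ 5.08  2.45 -7.53]
w 22.40199332721542
C rel TCP in tool [ 0.47  0.43 62.72] proj C [286.73 232.71]
```

View pics/w5z.png

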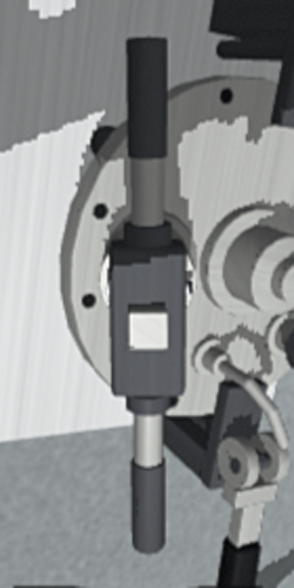

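```bash
python3 -m handwheel '[[[10,-3,-15,0,-0.01,0,1],[20,-6.2,-33,0,-0.01,0,1],[29,-9.2,-50,0,-0.01,0,1],[35,-11.1,-60,0,-0.01,0,1],[39.2,-12.4,-67.6,0,-0.01,0,1],[39.2,-12.4,-67.6,0,-0.01,0,1],[39.2,-12.4,-67.6,0,-0.01,0,1],[39.2,-12.4,-67.6,0,-0.01,0,1]]]'
python3 - <<'E'
from h import *
W=cam('wrist','w6.png')
S=cam('side','s6.png')
o=st(); 
to(o,np.array([528.7,20.7,135]),Rt(8.3))
a=S['image'][120:280,180:340]; cv2.imwrite('pics/s6z.png',cv2.resize(a,None,fx=3.7,fy=3.7,interpolation=cv2.INTER_CUBIC))
E
```

```text
time: 8.23
tool_pos: [528.3, 20.7, 135.7]
ee_rot: [[0.197, 0.857, 0.476], [0.978, -0.137, -0.158], [-0.07, 0.496, -0.865]]
force: [0.3, 0.4, 0.1]
width: 85.3
t 8.3333 pos [528.24  20.76 135.83] F [ 0.85 -0.21  0.  ] w 85.3981355425527 j [  5.98 -27.14 124.51 -14.5   55.63  21.6 ]
shift [ 0.46 -0.06 -0.83] rot [-0.  0.  0.]
```

View pics/w6.png

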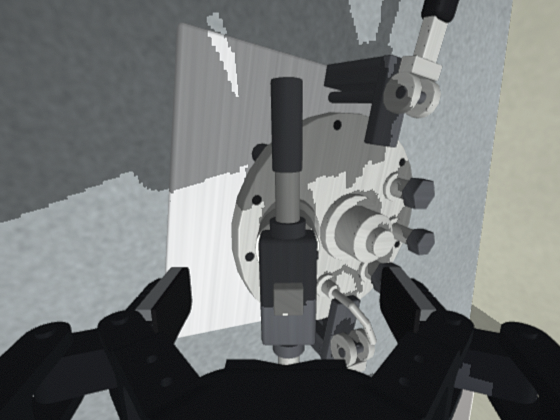

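View pics/s6z.png

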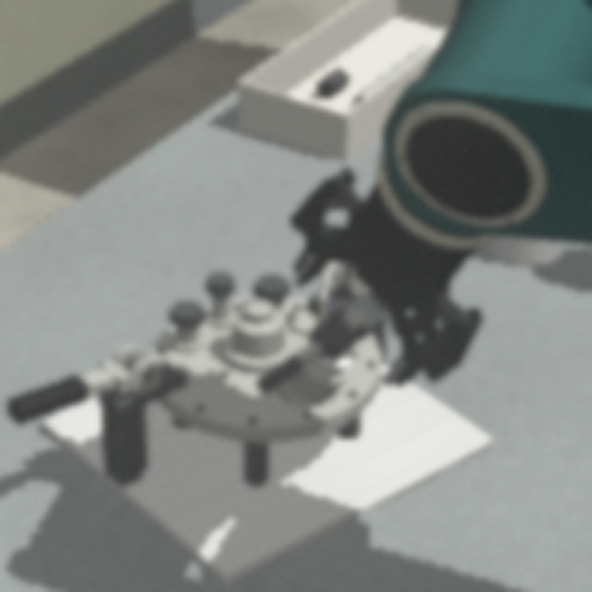

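```bash
python3 -m handwheel '[[[0.4,0,-0.8,0,0,0,0],[0.4,0,-0.8,0,0,0,0],[0.4,0,-0.8,0,0,0,0],[0.4,0,-0.8,0,0,0,0],[0.4,0,-0.8,0,0,0,0],[0.4,0,-0.8,0,0,0,0]]]'
python3 - <<'E'
from h import *
W=cam('wrist','w7.png')
o=st(); print(o['wrist_torque'])
to(o,np.array([528.7,20.7,135]),Rt(8.3))
E
```

```text
time: 8.83
tool_pos: [529.5, 20.5, 135.3]
ee_rot: [[0.196, 0.856, 0.478], [0.978, -0.136, -0.158], [-0.07, 0.499, -0.864]]
force: [11.8, -3.2, 2.3]
width: 22.8
t 8.8833 pos [529.52  20.46 135.24] F [11.46 -2.49  1.88] w 22.985020154465374 j [  5.94 -26.98 124.49 -14.56  55.38  21.63]
[-0.22 -1.06  0.2 ]
shift [-0.82  0.24 -0.24] rot [-0.  0.  0.]
```

View pics/w7.png

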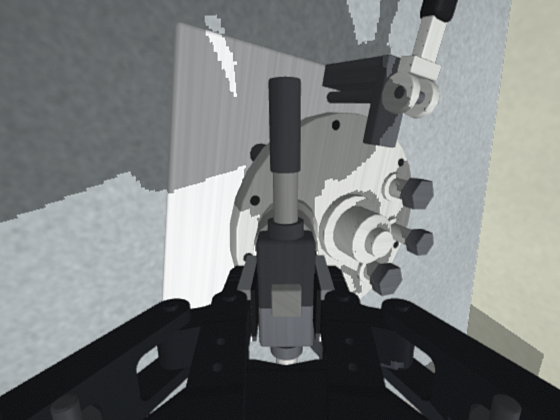

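```bash
python3 -m handwheel '[[[1.3,-0.2,0.7,0.0497,-0.0165,-0.0907,0],[1.3,-0.2,0.6,0.0994,-0.033,-0.1814,0],[1.4,-0.2,0.6,0.1491,-0.0495,-0.2721,0],[1.4,-0.2,0.6,0.1988,-0.066,-0.3628,0],[1.4,-0.2,0.5,0.2485,-0.0825,-0.4535,0],[1.4,-0.2,0.5,0.2982,-0.099,-0.5442,0],[1.4,-0.2,0.5,0.2982,-0.099,-0.5442,0]]]'
python3 - <<'E'
from h import *
o=st(); print(o['wrist_torque'],np.array(o['wrist_torque'])@a)
R=np.array(o['ee_rot']); print('Ft',R.T@np.array(o['force']),'rv',np.degrees(Ro.from_matrix(R@Rt(8.3).T).as_rotvec()),'d',R.T@(np.array(o['tool_pos'])-[528.7,20.7,135]))
E
```

```text
time: 9.47
tool_pos: [529.4, 20.6, 134.8]
ee_rot: [[0.668, 0.574, 0.474], [0.706, -0.691, -0.158], [0.237, 0.44, -0.866]]
force: [-15.9, 2.7, 9.4]
width: 22.8
t 9.4667 pos [529.44  20.61 134.79] F [-15.9    2.67   9.43] w 22.78967023767661 j [  5.93 -26.81 124.35 -14.47  55.61  58.01]
[ 0.62  1.76 -0.16] -0.1588524215782586
Ft [ -6.51  -6.82 -16.12] rv [ 17.36  -5.74 -31.78] d [0.38 0.4  0.55]
```

```bash
python3 -m handwheel '[[[-0.8,0.1,0.2,0.0514,-0.017,-0.0937,0],[-0.8,0.1,0.2,0.1028,-0.034,-0.1874,0],[-0.8,0.1,0.1,0.1542,-0.051,-0.2811,0],[-0.7,0.1,0.1,0.2056,-0.068,-0.3748,0],[-0.7,0.1,0,0.257,-0.085,-0.4685,0],[-0.7,0.1,0,0.3084,-0.102,-0.5622,0],[-0.7,0,0,0.3598,-0.119,-0.6559,0],[-0.7,0,-0.1,0.4112,-0.136,-0.7496,0],[-0.6,0,-0.1,0.4626,-0.153,-0.8433,0],[-0.6,0,-0.2,0.514,-0.17,-0.937,0]]]'
cat > q.py <<'E'
from h import *
o=st(); 
R=np.array(o['ee_rot']); print('tau',np.array(o['wrist_torque'])@a,'Ft',R.T@np.array(o['force']),'rv',np.degrees(Ro.from_matrix(R@Rt(8.3).T).as_rotvec())@-a,'tilt',np.degrees(np.arccos(-R[:,2]@a)),'d',R.T@(np.array(o['tool_pos'])-[528.7,20.7,135]))
E
python3 q.py
```

```text
time: 10.3
tool_pos: [529.4, 21.3, 134.3]
ee_rot: [[0.821, -0.318, 0.474], [-0.277, -0.948, -0.155], [0.499, -0.004, -0.866]]
force: [2.2, 11.3, 0.1]
width: 22.9
t 10.3 pos [529.42  21.27 134.25] F [ 2.18 11.32  0.09] w 22.918932526819184 j [  5.92 -26.82 124.41 -14.3   55.51 119.81]
tau 0.2142763110576677 Ft [ -1.3  -11.42  -0.8 ] rv 98.55664763373254 tilt 0.113827598838262 d [ 0.06 -0.77  0.9 ]
```

```bash
python3 -m handwheel '[[[0,0.6,0,0,0,0,1],[0,0.6,0,0,0,0,1],[0,0.6,0,0,0,0,1],[0,0.6,0,0,0,0,1],[0,0.6,0,0,0,0,1],[-5,2.3,9,0,0,0,1],[-10,3.9,18,0,0,0,1],[-14.2,5.3,26,0,0,0,1],[-14.2,5.3,26,0,0,0,1]]]'
python3 q.py; python3 -c "
from h import *
cam('wrist','w8.png');cam('side','s8.png')
a=cv2.imread('pics/s8.png')[120:280,180:340]; cv2.imwrite('pics/s8z.png',cv2.resize(a,None,fx=3.7,fy=3.7,interpolation=cv2.INTER_CUBIC))"
```

```text
time: 11.05
tool_pos: [515.1, 26.0, 163.2]
ee_rot: [[0.821, -0.314, 0.477], [-0.272, -0.95, -0.157], [0.502, -0.001, -0.865]]
force: [-0.2, -0.5, 0.3]
width: 85.5
t 11.05 pos [515.08  26.03 163.17] F [-0.22 -0.45  0.28] w 85.52182034694171 j [  6.93 -30.15 123.86 -14.35  59.38 119.6 ]
tau -0.04152331619814893 Ft [ 0.09  0.5  -0.28] rv 98.25916609512782 tilt 0.14664929807627816 d [  1.51  -0.8  -31.7 ]
```

View pics/w8.png

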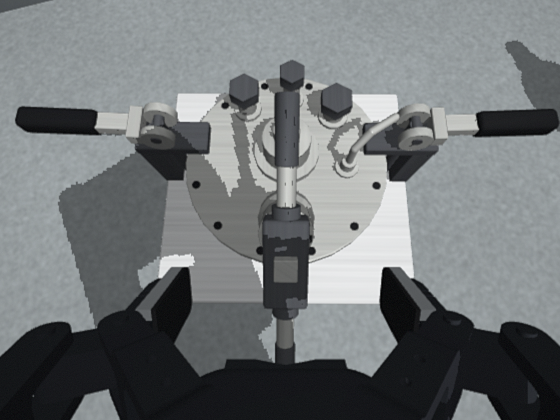

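View pics/s8z.png

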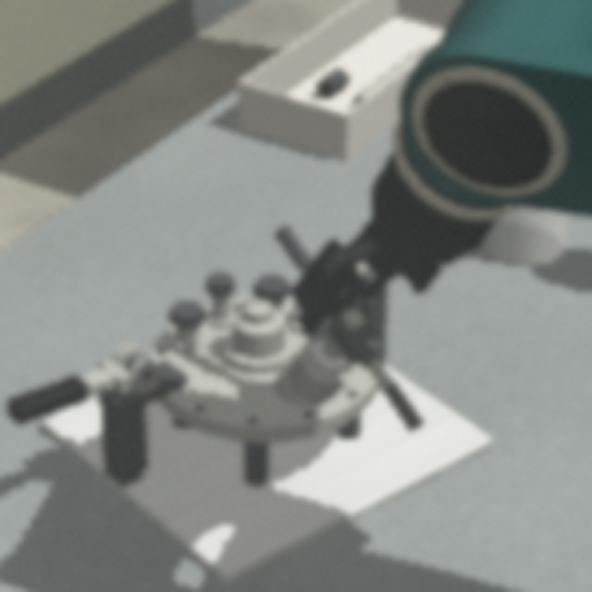

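```bash
python3 -m handwheel '[[[0,0,0,-0.0552,0.0183,0.1008,1],[0,0,0,-0.1104,0.0366,0.2015,1],[0,0,0,-0.1657,0.0549,0.3023,1],[0,0,0,-0.2209,0.0732,0.4031,1],[0,0,0,-0.2761,0.0916,0.5038,1],[0,0,0,-0.3313,0.1099,0.6046,1],[0,0,0,-0.3866,0.1282,0.7054,1],[0,0,0,-0.4418,0.1465,0.8061,1],[0,0,0,-0.497,0.1648,0.9069,1]]]'
python3 -m handwheel '[[[0,0,0,-0.0552,0.0183,0.1008,1],[0,0,0,-0.1104,0.0366,0.2015,1],[0,0,0,-0.1657,0.0549,0.3023,1],[0,0,0,-0.2209,0.0732,0.4031,1],[0,0,0,-0.2761,0.0916,0.5038,1],[0,0,0,-0.3313,0.1099,0.6046,1],[0,0,0,-0.3866,0.1282,0.7054,1],[0,0,0,-0.4418,0.1465,0.8061,1],[0,0,0,-0.497,0.1648,0.9069,1]]]'
python3 -m handwheel '[[[0,0,0,-0.0552,0.0183,0.1008,1],[0,0,0,-0.1104,0.0366,0.2015,1],[0,0,0,-0.1657,0.0549,0.3023,1],[0,0,0,-0.2209,0.0732,0.4031,1],[0,0,0,-0.2761,0.0916,0.5038,1],[0,0,0,-0.3313,0.1099,0.6046,1],[0,0,0,-0.3866,0.1282,0.7054,1],[0,0,0,-0.4418,0.1465,0.8061,1],[0,0,0,-0.497,0.1648,0.9069,1],[0,0,0,-0.497,0.1648,0.9069,1]]]'
python3 q.py
```

```text
time: 11.9
tool_pos: [515.0, 25.6, 159.7]
ee_rot: [[0.68, 0.559, 0.474], [0.69, -0.706, -0.158], [0.246, 0.435, -0.866]]
force: [-0.7, 0.5, 0.4]
width: 85.2
time: 12.65
tool_pos: [515.0, 25.6, 159.7]
ee_rot: [[-0.144, 0.868, 0.475], [0.957, 0.245, -0.158], [-0.254, 0.431, -0.866]]
force: [1.4, -0.1, -0.3]
width: 85.4
time: 13.48
tool_pos: [515.0, 25.6, 159.7]
ee_rot: [[-0.824, 0.309, 0.475], [0.266, 0.951, -0.157], [-0.5, -0.003, -0.866]]
force: [-0.0, 0.4, 0.7]
width: 85.6
t 13.4833 pos [514.98  25.59 159.75] F [-0.03  0.43  0.74] w 85.56020707812483 j [  6.87 -29.99 124.05 -14.37  59.14 -60.73]
tau 0.014739595810585248 Ft [-0.23  0.4  -0.73] rv -82.10603457666069 tilt 0.02220622783865341 d [  0.23   0.32 -28.71]
```

```bash
python3 -m handwheel '[[[4.7,-1.5,-8.6,0,0,0,1],[9.4,-3,-17.1,0,0,0,1],[14.1,-4.5,-25.7,0,0,0,1],[14.1,-4.5,-25.7,0,0,0,1],[14.1,-4.5,-25.7,0,0,0,0],[14.1,-4.5,-25.7,0,0,0,0],[14.1,-4.5,-25.7,0,0,0,0],[14.1,-4.5,-25.7,0,0,0,0],[14.1,-4.5,-25.7,0,0,0,0],[14.1,-4.5,-25.7,0,0,0,0]]]'
python3 q.py
```

```text
time: 14.32
tool_pos: [529.2, 21.4, 135.1]
ee_rot: [[-0.822, 0.314, 0.476], [0.272, 0.949, -0.157], [-0.501, 0.001, -0.865]]
force: [-2.7, 2.8, 3.4]
width: 22.9
t 14.3167 pos [529.17  21.42 135.09] F [-2.7   2.82  3.37] w 22.94313191698521 j [  6.01 -26.94 124.43 -14.44  55.53 -60.35]
tau -0.03770500910706399 Ft [ 1.29  1.83 -4.64] rv -81.73009255664097 tilt 0.0944804538411733 d [-0.23  0.83  0.03]
```

```bash
python3 -m handwheel '[[[0,0,0,0.0521,-0.0173,-0.095,0],[0,0,-0.1,0.1042,-0.0346,-0.19,0],[0.1,0,-0.1,0.1563,-0.0519,-0.285,0],[0.1,0,-0.2,0.2084,-0.0692,-0.38,0],[0.1,0,-0.2,0.2605,-0.0865,-0.475,0],[0.1,0,-0.2,0.3126,-0.1038,-0.57,0],[0.1,0,-0.3,0.3647,-0.1211,-0.665,0],[0.2,-0.1,-0.3,0.4168,-0.1384,-0.76,0],[0.2,-0.1,-0.3,0.4689,-0.1557,-0.855,0],[0.2,-0.1,-0.4,0.521,-0.173,-0.95,0]]]'
python3 q.py
python3 -m handwheel '[[[0,0,0,0.0521,-0.0173,-0.095,0],[0,0,-0.1,0.1042,-0.0346,-0.19,0],[0.1,0,-0.1,0.1563,-0.0519,-0.285,0],[0.1,0,-0.2,0.2084,-0.0692,-0.38,0],[0.1,0,-0.2,0.2084,-0.0692,-0.38,0],[0.1,0,-0.2,0.2084,-0.0692,-0.38,0]]]'
python3 q.py
```

```text
time: 15.15
tool_pos: [529.8, 21.7, 134.9]
ee_rot: [[-0.091, 0.874, 0.477], [0.97, 0.186, -0.157], [-0.226, 0.449, -0.865]]
force: [3.1, 6.2, 1.8]
width: 23.3
t 15.15 pos [529.82  21.75 134.92] F [3.12 6.23 1.75] w 23.26516770324941 j [  6.04 -26.87 124.42 -14.49  55.4    2.88]
tau 0.23793940964807525 Ft [ 5.37  4.67 -1.01] rv -18.571219340168618 tilt 0.1763242187117647 d [0.93 1.14 0.44]
time: 15.65
tool_pos: [530.1, 21.7, 134.9]
ee_rot: [[0.286, 0.831, 0.478], [0.958, -0.239, -0.157], [-0.016, 0.502, -0.864]]
force: [5.9, 7.5, 0.7]
width: 23.1
t 15.65 pos [530.14  21.71 134.92] F [5.88 7.46 0.67] w 23.07099544871089 j [  6.05 -26.83 124.4  -14.52  55.37  27.8 ]
tau -0.17787224170231966 Ft [8.82 3.44 1.06] rv 6.328785602444584 tilt 0.19527183050571803 d [1.38 0.91 0.59]
```

```bash
python3 -c "
from h import *
cam('wrist','w9.png')"
python3 -m handwheel '[[[0.3,0.4,0,-0.0533,0.0177,0.0972,0],[0.3,0.4,0.1,-0.1066,0.0354,0.1944,0],[0.3,0.4,0.1,-0.1599,0.0531,0.2916,0],[0.3,0.4,0.2,-0.2132,0.0708,0.3888,0],[0.3,0.4,0.2,-0.2665,0.0885,0.486,0],[0.3,0.4,0.2,-0.3198,0.1062,0.5832,0],[0.2,0.4,0.3,-0.3731,0.1239,0.6804,0],[0.2,0.4,0.3,-0.4264,0.1416,0.7776,0],[0.2,0.4,0.4,-0.4797,0.1593,0.8748,0],[0.2,0.4,0.4,-0.533,0.177,0.972,0]]]'
python3 q.py
python3 -m handwheel '[[[0,0,0,-0.0533,0.0177,0.0972,0],[0,0,0.1,-0.1066,0.0354,0.1944,0],[0,0,0.1,-0.1599,0.0531,0.2916,0],[0,0,0.2,-0.2132,0.0708,0.3888,0],[0,0,0.2,-0.2132,0.0708,0.3888,0],[0,0,0.2,-0.2132,0.0708,0.3888,0]]]'
python3 q.py
```

```text
time: 16.53
tool_pos: [529.4, 21.7, 135.0]
ee_rot: [[-0.63, 0.614, 0.476], [0.626, 0.764, -0.157], [-0.46, 0.199, -0.866]]
force: [-12.4, 3.2, 9.1]
width: 22.6
t 16.5333 pos [529.43  21.65 134.96] F [-12.37   3.15   9.08] w 22.59048225455901 j [  6.06 -26.86 124.39 -14.5   55.54 -36.89]
tau -0.18475729925049644 Ft [  5.59  -3.39 -14.23] rv -58.3549002450457 tilt 0.06203922474126626 d [0.15 1.17 0.24]
time: 17.03
tool_pos: [529.2, 21.4, 135.1]
ee_rot: [[-0.833, 0.284, 0.475], [0.237, 0.959, -0.157], [-0.5, -0.019, -0.866]]
force: [-15.7, 0.9, 10.0]
width: 22.9
t 17.0333 pos [529.23  21.43 135.08] F [-15.74   0.92   9.96] w 22.924683058207947 j [  6.03 -26.88 124.38 -14.49  55.61 -62.4 ]
tau 0.11081217045246716 Ft [  8.35  -3.78 -16.24] rv -83.83393975437448 tilt 0.018090376284097074 d [-0.31  0.85  0.07]
```

View pics/w9.png

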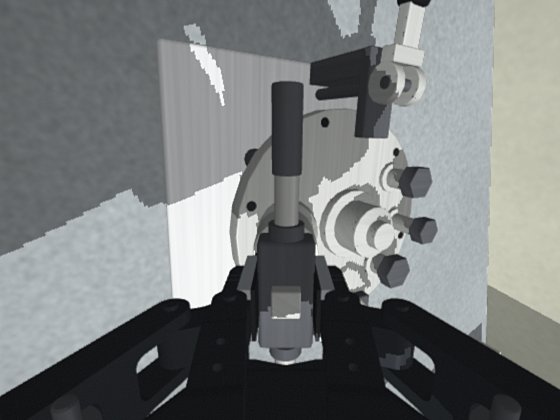

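```bash
python3 -m handwheel '[[[-0.9,0.2,0.5,0.0533,-0.0177,-0.0972,0],[-0.9,0.2,0.4,0.1066,-0.0354,-0.1944,0],[-0.8,0.2,0.4,0.1599,-0.0531,-0.2916,0],[-0.8,0.2,0.3,0.2132,-0.0708,-0.3888,0],[-0.8,0.2,0.3,0.2665,-0.0885,-0.486,0],[-0.8,0.2,0.3,0.3198,-0.1062,-0.5832,0],[-0.8,0.1,0.2,0.3731,-0.1239,-0.6804,0],[-0.7,0.1,0.2,0.4264,-0.1416,-0.7776,0],[-0.7,0.1,0.1,0.4797,-0.1593,-0.8748,0],[-0.7,0.1,0.1,0.533,-0.177,-0.972,0]]]'
python3 q.py
python3 -m handwheel '[[[0,0,0,0.0533,-0.0177,-0.0972,0],[0,0,-0.1,0.1066,-0.0354,-0.1944,0],[0.1,0,-0.1,0.1599,-0.0531,-0.2916,0],[0.1,0,-0.2,0.2132,-0.0708,-0.3888,0],[0.1,0,-0.2,0.2665,-0.0885,-0.486,0],[0.1,0,-0.2,0.3198,-0.1062,-0.5832,0],[0.1,0,-0.3,0.3731,-0.1239,-0.6804,0],[0.2,-0.1,-0.3,0.4264,-0.1416,-0.7776,0],[0.2,-0.1,-0.4,0.4797,-0.1593,-0.8748,0],[0.2,-0.1,-0.4,0.533,-0.177,-0.972,0]]]'
python3 q.py
```

```text
time: 17.87
tool_pos: [529.7, 21.8, 135.0]
ee_rot: [[-0.099, 0.873, 0.478], [0.968, 0.196, -0.157], [-0.231, 0.447, -0.864]]
force: [18.3, 1.1, -8.9]
width: 22.9
t 17.8667 pos [529.71  21.78 135.  ] F [18.31  1.12 -8.85] w 22.945483894604457 j [  6.09 -26.89 124.44 -14.58  55.4    2.37]
tau 0.25847566197688804 Ft [ 1.31 12.25 16.22] rv -19.16780483771423 tilt 0.1987446409625603 d [0.95 1.1  0.31]
time: 18.7
tool_pos: [530.4, 21.5, 135.0]
ee_rot: [[0.743, 0.468, 0.478], [0.597, -0.787, -0.158], [0.302, 0.403, -0.864]]
force: [27.7, -2.5, -11.8]
width: 22.6
t 18.7 pos [530.41  21.5  134.95] F [ 27.68  -2.48 -11.77] w 22.63646703666816 j [  6.07 -26.8  124.4  -14.64  55.32  66.71]
tau 0.16430853478155072 Ft [15.54 10.15 23.8 ] rv 45.14146688829883 tilt 0.24638314270830353 d [1.74 0.15 0.73]
```

```bash

python3 -m handwheel '[[[1.2,0,-0.4,0.0533,-0.0177,-0.0972,0],[1.2,0,-0.5,0.1066,-0.0354,-0.1944,0],[1.3,0,-0.5,0.1599,-0.0531,-0.2916,0],[1.3,0,-0.6,0.2132,-0.0708,-0.3888,0],[1.3,0,-0.6,0.2665,-0.0885,-0.486,0],[1.3,0,-0.6,0.3198,-0.1062,-0.5832,0],[1.3,0,-0.7,0.3731,-0.1239,-0.6804,0],[1.4,-0.1,-0.7,0.4264,-0.1416,-0.7776,0],[1.4,-0.1,-0.7,0.4264,-0.1416,-0.7776,0],[1.4,-0.1,-0.7,0.4264,-0.1416,-0.7776,0]]]'
python3 q.py;  python3 -c "
from h import *
cam('wrist','w10.png')"
```

```text
time: 19.53
tool_pos: [530.8, 20.9, 134.7]
ee_rot: [[0.831, -0.288, 0.475], [-0.24, -0.958, -0.159], [0.501, 0.018, -0.865]]
force: [-4.2, -4.0, 7.3]
width: 22.6
t 19.5333 pos [530.79  20.89 134.65] F [-4.22 -4.02  7.33] w 22.629031320555605 j [  6.01 -26.62 124.27 -14.63  55.45 117.89]
tau -0.14930359934516094 Ft [ 1.12  5.2  -7.71] rv 96.3662007638036 tilt 0.1194181610615977 d [ 1.52 -0.79  1.27]
```

View pics/w10.png

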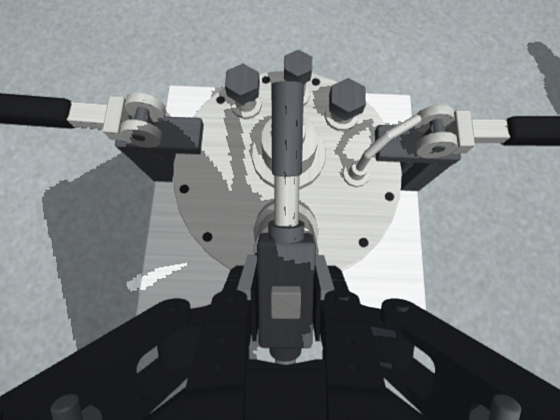

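```bash

python3 -m handwheel '[[[-0.2,-0.2,0.3,-0.0533,0.0177,0.0972,0],[-0.2,-0.2,0.4,-0.1066,0.0354,0.1944,0],[-0.2,-0.2,0.4,-0.1599,0.0531,0.2916,0],[-0.3,-0.2,0.5,-0.2132,0.0708,0.3888,0],[-0.3,-0.2,0.5,-0.2665,0.0885,0.486,0],[-0.3,-0.1,0.5,-0.3198,0.1062,0.5832,0],[-0.3,-0.1,0.6,-0.3731,0.1239,0.6804,0],[-0.4,-0.1,0.6,-0.4264,0.1416,0.7776,0],[-0.4,-0.1,0.7,-0.4797,0.1593,0.8748,0],[-0.4,-0.1,0.7,-0.533,0.177,0.972,0]]]'
python3 q.py
python3 -m handwheel '[[[0,0,0,-0.0533,0.0177,0.0972,0],[0,0,0.1,-0.1066,0.0354,0.1944,0],[0,0,0.1,-0.1599,0.0531,0.2916,0],[0,0,0.2,-0.2132,0.0708,0.3888,0],[0,0,0.2,-0.2132,0.0708,0.3888,0],[0,0,0.2,-0.2132,0.0708,0.3888,0]]]'
python3 q.py
```

```text
time: 20.42
tool_pos: [530.4, 21.5, 134.9]
ee_rot: [[0.615, 0.629, 0.476], [0.763, -0.627, -0.158], [0.199, 0.46, -0.865]]
force: [0.9, 4.2, 2.2]
width: 23.0
t 20.4167 pos [530.43  21.54 134.85] F [0.89 4.24 2.25] w 22.973232440875616 j [  6.05 -26.72 124.32 -14.56  55.44  53.2 ]
tau -0.18064272880535237 Ft [ 4.24 -1.06 -2.19] rv 31.692711523685883 tilt 0.10222052091637693 d [1.67 0.5  0.82]
time: 20.92
tool_pos: [530.2, 21.7, 134.9]
ee_rot: [[0.284, 0.832, 0.476], [0.959, -0.238, -0.157], [-0.018, 0.501, -0.865]]
force: [-3.7, 6.2, 2.7]
width: 23.0
t 20.9167 pos [530.17  21.72 134.9 ] F [-3.65  6.21  2.67] w 22.97297828307619 j [  6.06 -26.75 124.33 -14.53  55.48  27.71]
tau 0.12271933019110523 Ft [ 4.86 -3.17 -5.03] rv 6.2110433022989495 tilt 0.07940797253714378 d [1.4  0.93 0.62]
```

```bash
python3 -m handwheel '[[[0,0.3,0,0,0,0,1],[0,0.3,0,0,0,0,1],[0,0.3,0,0,0,0,1],[0,0.3,0,0,0,0,1],[0,0.3,0,0,0,0,1],[-5,1.9,9,0,0,0,1],[-10,3.5,18,0,0,0,1],[-14.2,4.9,26,0,0,0,1],[-14.2,4.9,26,0,0,0,1]]]'
python3 q.py; python3 -c "
from h import *
cam('wrist','w11.png')"
```

```text
time: 21.67
tool_pos: [516.0, 26.5, 163.4]
ee_rot: [[0.285, 0.831, 0.478], [0.958, -0.238, -0.158], [-0.017, 0.503, -0.864]]
force: [-0.3, -0.8, 0.8]
width: 85.6
t 21.6667 pos [515.98  26.55 163.37] F [-0.3  -0.82  0.83] w 85.59969530196932 j [  7.03 -30.05 123.8  -14.49  59.28  27.78]
tau 0.05063842864057215 Ft [-0.89  0.36 -0.73] rv 6.2800065774401945 tilt 0.23998043389601734 d [  1.49   2.32 -31.52]
```

View pics/w11.png

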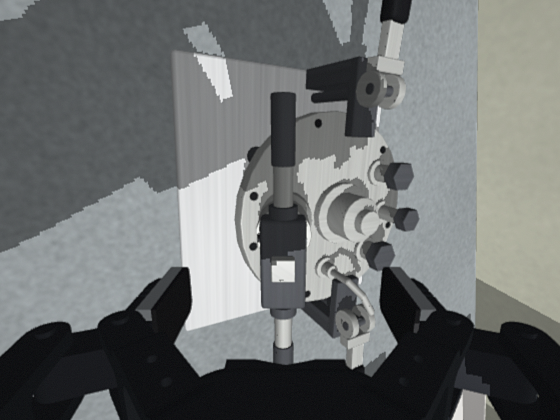

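```bash
for i in 1; do :; done; python3 -m handwheel '[[[0,0,0,-0.0552,0.0183,0.1008,1],[0,0,0,-0.1104,0.0366,0.2015,1],[0,0,0,-0.1657,0.0549,0.3023,1],[0,0,0,-0.2209,0.0732,0.4031,1],[0,0,0,-0.2761,0.0916,0.5038,1],[0,0,0,-0.3313,0.1099,0.6046,1],[0,0,0,-0.3866,0.1282,0.7054,1],[0,0,0,-0.4418,0.1465,0.8061,1],[0,0,0,-0.497,0.1648,0.9069,1]]]'
python3 -m handwheel '[[[0,0,0,-0.0552,0.0183,0.1008,1],[0,0,0,-0.1104,0.0366,0.2015,1],[0,0,0,-0.1657,0.0549,0.3023,1],[0,0,0,-0.2209,0.0732,0.4031,1],[0,0,0,-0.2761,0.0916,0.5038,1],[0,0,0,-0.3313,0.1099,0.6046,1],[0,0,0,-0.3866,0.1282,0.7054,1],[0,0,0,-0.4418,0.1465,0.8061,1],[0,0,0,-0.497,0.1648,0.9069,1]]]'
python3 -m handwheel '[[[0,0,0,-0.0552,0.0183,0.1008,1],[0,0,0,-0.1104,0.0366,0.2015,1],[0,0,0,-0.1657,0.0549,0.3023,1],[0,0,0,-0.2209,0.0732,0.4031,1],[0,0,0,-0.2761,0.0916,0.5038,1],[0,0,0,-0.3313,0.1099,0.6046,1],[0,0,0,-0.3866,0.1282,0.7054,1],[0,0,0,-0.4418,0.1465,0.8061,1],[0,0,0,-0.497,0.1648,0.9069,1],[0,0,0,-0.497,0.1648,0.9069,1]]]'
python3 q.py
```

```text
time: 22.47
tool_pos: [515.9, 26.1, 160.2]
ee_rot: [[-0.582, 0.66, 0.475], [0.682, 0.715, -0.157], [-0.444, 0.233, -0.866]]
force: [0.8, -0.4, 0.5]
width: 85.4
time: 23.22
tool_pos: [515.9, 26.2, 160.2]
ee_rot: [[-0.862, -0.175, 0.475], [-0.278, 0.948, -0.156], [-0.423, -0.267, -0.866]]
force: [-1.3, -0.5, -0.5]
width: 85.4
time: 24.05
tool_pos: [515.9, 26.1, 160.2]
ee_rot: [[-0.28, -0.835, 0.474], [-0.96, 0.233, -0.157], [0.02, -0.499, -0.867]]
force: [0.9, 0.6, -0.4]
width: 85.5
t 24.05 pos [515.9   26.13 160.21] F [ 0.87  0.64 -0.42] w 85.5125385446635 j [   6.9   -29.8   123.88  -14.31   59.2  -152.73]
tau -0.0027472213721235167 Ft [-0.87 -0.37  0.68] rv -174.09043068809845 tilt 0.07347551557518654 d [ -1.12  -0.62 -28.76]
```

```bash
python3 -m handwheel '[[[4.7,-1.5,-8.6,0,0,0,1],[9.4,-3,-17.1,0,0,0,1],[14.1,-4.6,-25.7,0,0,0,1],[14.1,-4.6,-25.7,0,0,0,1],[14.1,-4.6,-25.7,0,0,0,0],[14.1,-4.6,-25.7,0,0,0,0],[14.1,-4.6,-25.7,0,0,0,0],[14.1,-4.6,-25.7,0,0,0,0],[14.1,-4.6,-25.7,0,0,0,0],[14.1,-4.6,-25.7,0,0,0,0]]]'
python3 q.py
```

```text
time: 24.88
tool_pos: [529.9, 21.7, 135.2]
ee_rot: [[-0.285, -0.833, 0.474], [-0.958, 0.239, -0.156], [0.017, -0.499, -0.866]]
force: [-5.8, 0.5, 3.7]
width: 23.4
t 24.8833 pos [529.92  21.66 135.22] F [-5.85  0.46  3.71] w 23.403807657773594 j [   6.01  -26.75  124.27  -14.39   55.62 -152.37]
tau -0.0006215598192507355 Ft [ 1.29  3.13 -6.06] rv -173.7286733748738 tilt 0.07318605732565951 d [-1.27 -0.89  0.24]
```

```bash
python3 -m handwheel '[[[0,0,0,0.0533,-0.0177,-0.0972,0],[0,0,-0.1,0.1066,-0.0354,-0.1944,0],[0.1,0,-0.1,0.1599,-0.0531,-0.2916,0],[0.1,0,-0.2,0.2132,-0.0708,-0.3888,0],[0.1,0,-0.2,0.2665,-0.0885,-0.486,0],[0.1,0,-0.2,0.3198,-0.1062,-0.5832,0],[0.1,0,-0.3,0.3731,-0.1239,-0.6804,0],[0.2,-0.1,-0.3,0.4264,-0.1416,-0.7776,0],[0.2,-0.1,-0.4,0.4797,-0.1593,-0.8748,0],[0.2,-0.1,-0.4,0.533,-0.177,-0.972,0]]]'
python3 q.py
python3 -m handwheel '[[[0,0,0,0.0533,-0.0177,-0.0972,0],[0,0,-0.1,0.1066,-0.0354,-0.1944,0],[0.1,0,-0.1,0.1599,-0.0531,-0.2916,0],[0.1,0,-0.2,0.2132,-0.0708,-0.3888,0],[0.1,0,-0.2,0.2665,-0.0885,-0.486,0],[0.1,0,-0.2,0.3198,-0.1062,-0.5832,0],[0.1,0,-0.3,0.3731,-0.1239,-0.6804,0],[0.2,-0.1,-0.3,0.4264,-0.1416,-0.7776,0],[0.2,-0.1,-0.4,0.4797,-0.1593,-0.8748,0],[0.2,-0.1,-0.4,0.533,-0.177,-0.972,0]]]'
python3 q.py
```

```text
time: 25.72
tool_pos: [530.4, 21.3, 135.1]
ee_rot: [[-0.874, -0.099, 0.476], [-0.195, 0.968, -0.157], [-0.446, -0.23, -0.865]]
force: [-1.3, -2.0, 2.5]
width: 22.8
t 25.7167 pos [530.41  21.29 135.08] F [-1.28 -2.04  2.52] w 22.834171373748582 j [  5.97 -26.76 124.32 -14.45  55.43 -87.75]
tau 0.23845364700224733 Ft [ 0.4  -2.43 -2.47] rv -109.11922162165536 tilt 0.12213990261617269 d [-1.65  0.38  0.65]
time: 26.55
tool_pos: [530.4, 20.7, 134.6]
ee_rot: [[-0.467, 0.745, 0.476], [0.787, 0.595, -0.159], [-0.402, 0.301, -0.865]]
force: [-5.9, -6.0, 4.1]
width: 22.8
t 26.55 pos [530.44  20.73 134.63] F [-5.9  -6.05  4.13] w 22.753796499781657 j [  5.99 -26.73 124.36 -14.64  55.39 -23.29]
tau 0.16165910264632194 Ft [-3.67 -6.75 -5.42] rv -44.80345553006567 tilt 0.16725003719148587 d [-0.64  1.2   1.15]
```

```bash
python3 -m handwheel '[[[-0.3,-0.3,0,0.0533,-0.0177,-0.0972,0],[-0.3,-0.3,-0.1,0.1066,-0.0354,-0.1944,0],[-0.2,-0.3,-0.1,0.1599,-0.0531,-0.2916,0],[-0.2,-0.3,-0.2,0.2132,-0.0708,-0.3888,0],[-0.2,-0.3,-0.2,0.2665,-0.0885,-0.486,0],[-0.2,-0.3,-0.2,0.3198,-0.1062,-0.5832,0],[-0.2,-0.3,-0.3,0.3731,-0.1239,-0.6804,0],[-0.2,-0.3,-0.3,0.3731,-0.1239,-0.6804,0]]]'
python3 q.py
python3 -m handwheel '[[[0,0,0,0.0249,-0.0082,-0.0453,0],[0,0,0,0.0497,-0.0165,-0.0907,0],[0,0,0,0.0497,-0.0165,-0.0907,0]]]'
python3 q.py
```

```text
time: 27.22
tool_pos: [530.3, 20.6, 134.2]
ee_rot: [[0.199, 0.857, 0.476], [0.977, -0.139, -0.16], [-0.071, 0.497, -0.865]]
force: [-3.1, -4.9, 4.3]
width: 22.8
t 27.2167 pos [530.26  20.61 134.2 ] F [-3.06 -4.9   4.28] w 22.75156941298724 j [  6.   -26.72 124.39 -14.69  55.38  21.92]
tau -0.15181799117038045 Ft [-5.71  0.18 -4.38] rv 0.359877452287477 tilt 0.17466640340619094 d [0.28 0.95 1.45]
time: 27.47
tool_pos: [530.2, 20.6, 134.2]
ee_rot: [[0.284, 0.832, 0.476], [0.959, -0.236, -0.16], [-0.021, 0.502, -0.865]]
force: [-2.7, -6.0, 3.0]
width: 22.7
t 27.4667 pos [530.25  20.59 134.18] F [-2.72 -6.04  3.  ] w 22.7023516902363 j [  6.01 -26.71 124.39 -14.7   55.39  27.68]
tau -0.14971529541756273 Ft [-6.62  0.67 -2.92] rv 6.117507902221383 tilt 0.17759480463149807 d [0.35 0.9  1.46]
```

```bash
python3 -m handwheel '[[[0,0,0,0.0166,-0.0055,-0.0302,0],[0,0,0,0.0166,-0.0055,-0.0302,0]]]' >/dev/null
python3 q.py
python3 -m handwheel '[[[0,0,0,0.0166,-0.0055,-0.0302,0],[0,0,0,0.0166,-0.0055,-0.0302,0]]]' >/dev/null
python3 q.py
```

```text
t 27.6333 pos [530.26  20.6  134.17] F [-2.93 -5.11  3.25] w 22.87838830676196 j [  6.01 -26.71 124.38 -14.7   55.39  29.6 ]
tau -0.0600840217768511 Ft [-5.79  0.59 -3.39] rv 8.033649587270405 tilt 0.17586106496219267 d [0.39 0.89 1.47]
t 27.8 pos [530.35  20.88 134.14] F [-2.29 -3.31  5.21] w 22.860703309335378 j [  6.02 -26.7  124.39 -14.68  55.37  31.54]
tau 0.5526856033717544 Ft [-3.82  1.75 -5.06] rv 9.97784579234546 tilt 0.1600736984099049 d [0.72 0.85 1.5 ]
```

```bash
python3 -m handwheel '[[[0,0,0,0.0166,-0.0055,-0.0302,0],[0,0,0,0.0166,-0.0055,-0.0302,0]]]' >/dev/null
python3 q.py
python3 -m handwheel '[[[0,0,0,0.0166,-0.0055,-0.0302,0],[0,0,0,0.0166,-0.0055,-0.0302,0],[0,0,0,0.0166,-0.0055,-0.0302,0]]]' >/dev/null
python3 q.py; python3 -c "
from h import *
cam('wrist','w12.png')"
```

```text
t 27.9667 pos [530.33  20.89 134.16] F [-3.63 -1.7   6.08] w 23.245046521948897 j [  6.04 -26.7  124.38 -14.7   55.38  33.45]
tau 2.014466919594895 Ft [-2.73  0.71 -6.72] rv 11.862732586921894 tilt 0.16674170573975047 d [0.75 0.82 1.47]
t 28.2167 pos [530.58  21.68 134.22] F [-1.25  4.27  4.16] w 23.07566717731331 j [  6.07 -26.69 124.37 -14.59  55.33  35.36]
tau 1.2253825769209843 Ft [ 3.64 -0.45 -4.87] rv 13.805946448604843 tilt 0.14468121825975402 d [1.6  0.74 1.42]
```

View pics/w12.png

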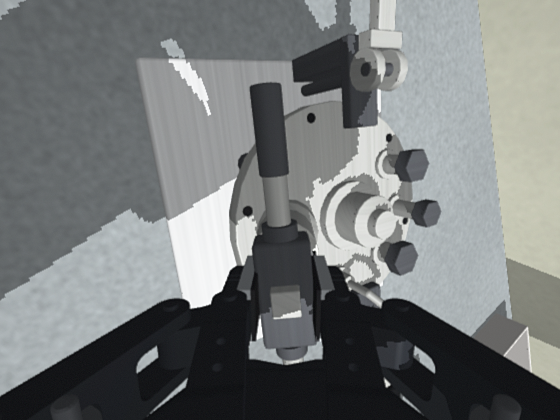

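```bash
python3 -m handwheel '[[[0,0,0,0,0,0,1],[0,0,0,0,0,0,1],[0,0,0,0,0,0,1],[0,0,0,0,0,0,1],[0,0,0,0,0,0,1],[-5,1.6,9,0,0,0,1],[-10,3.2,18,0,0,0,1],[-20,6.6,36,0,0,0,1],[-35,11.6,64,0,0,0,1],[-45,14.9,82,0,0,0,1]]]' >/dev/null
python3 -m handwheel '[[[0,0,0,0,0,0,1],[0,0,0,0,0,0,1],[0,0,0,0,0,0,1]]]' >/dev/null
python3 q.py; python3 -c "
from h import *
cam('wrist','w13.png');cam('side','s13.png');cam('top','t13.png')
a=cv2.imread('pics/s13.png')[120:280,160:380]; cv2.imwrite('pics/s13z.png',cv2.resize(a,None,fx=3.5,fy=3.5,interpolation=cv2.INTER_CUBIC))"
```

```text
t 29.35 pos [485.05  36.03 215.71] F [ 0.34 -0.95 -1.15] w 85.62272623128281 j [  9.19 -35.69 122.3  -14.65  66.89  35.75]
tau -0.039805133335973554 Ft [-0.8   0.04  1.31] rv 13.906469401361328 tilt 0.11251933549910584 d [  0.78   0.39 -93.03]
```

View pics/w13.png

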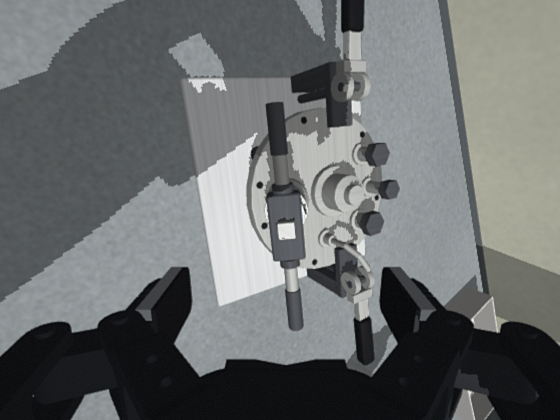

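View pics/s13z.png

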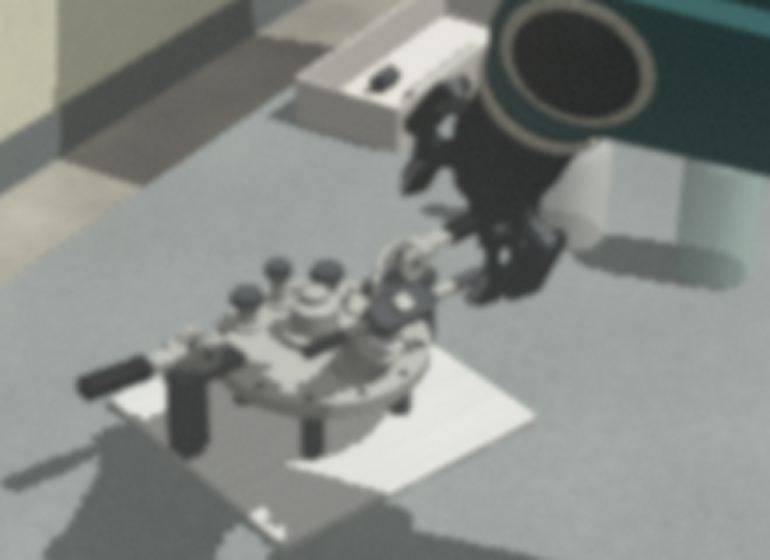

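View pics/t13.png

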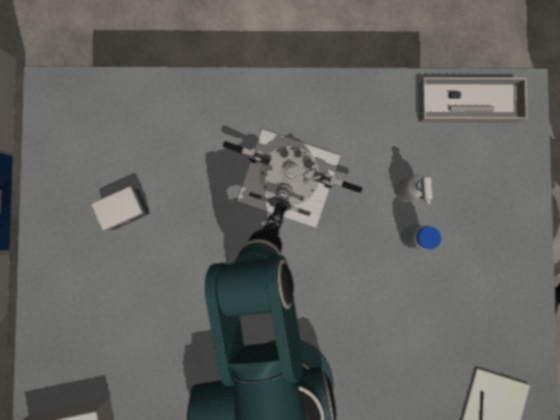

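```bash
python3 - <<'E'
from h import *
W=cam('wrist')
def pl(u,v,X):
    oo,d=ray(W,u,v); return oo+d*((X-oo)@a)/(d@a)
im=W['image'];
a_=im[90:340,200:380]; cv2.imwrite('pics/w14z.png',cv2.resize(a_,None,fx=2.3,fy=2.3,interpolation=cv2.INTER_CUBIC))
for (p,q) in [((275.5,103),(295.5,329)),((276,105),(294.5,325))]:
    A=pl(*p,C-a);B=pl(*q,C-a);d=A-B
    print(np.linalg.norm(d),(A+B)/2,'phi',np.degrees(np.arctan2(-d@xp,d@ys)))
o=st()
E
```

```text
171.380847393308 [521.2   23.47 148.27] phi -0.6904594455749963
166.38516729551736 [521.48  24.69 148.2 ] phi -0.9400501189153765
t 29.55 pos [485.15  35.81 214.66] F [0.55 0.23 0.17] w 85.43598059729545 j [  9.16 -35.59 122.32 -14.65  66.88  35.75]
```

View pics/w14z.png

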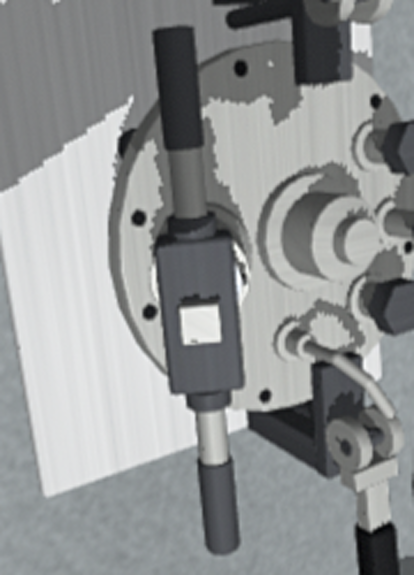

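```bash
python3 -c "
from h import *
print(robot.finish_job()); st()"
```

```text
the job is handed in; nothing more can be done
None
the job is handed in; nothing more can be done
```

The clamp lever is locked and the tap is screwed in to its stop. I handed the job in at about 29.6 s of the 72 s allowed.

- **Lever:** I pushed it down and outward with closed fingers until it stopped moving. At that point it held against 28 N of downward force. In the side and top pictures it lies out level, matching the fixed right-hand clamp.
- **Tap:** I gripped the wrench body and turned it in this order:

| Step | Turn | Approximate tap angle |
|---|---|---|
| Forward | 186° | −8° to 178° |
| Back | 90° | to 88° |
| Forward | 180° | to 268° |
| Back | 90° | to 178° |
| Forward | about 182° | to the stop |

I re-gripped once during the first forward stroke and once before the last one.

- **Last checks:**
  - At the end the torque jumped from about 0.15 to 2 N m, and the pads then slipped about 4° on the wrench body. I took that as the collar meeting the port.
  - After I let go, the arms measured about 0.8° past a full turn (360°), which is within measuring error. I couldn't see the collar itself in any picture.
  - The bottles and tip box look unmoved in the top picture. The gripper was open and clear of everything, with the force near zero.
- **Disagreement:** My first wrist measurements were about 5 mm off because the arm was still settling. After it settled they agreed to 1–2 mm, except at the lever pivot, which stayed about 6 mm off. I set the lever push from its tip instead.

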